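Find the hidden release in the edge of a display case

TASK

The clear cover over the model car is locked by a release hidden in the black edge strip along the front of the display case. Put a fingertip on top of the blue end of the strip, run it lightly along the top of the strip away from the blue end until you feel the shallow notch, then press straight down inside the notch until the cover pops ajar, and finish while still holding the release down. Do not touch the cover itself, do not lean hard on anything, and leave the loose parts standing round about as they are.

Things in the scene. Friction and masses are not known exactly. Their poses are not given: they have to be found in the camera images.
- display_case: fixed white display case on the table. Origin on the table under the middle of the front face; x points away from the robot, y along the front to the left, z up. The front edge strip fills x 0 to 30 mm, y -178 to 178 mm, its flat top 45 mm above the table. Behind it a white deck, x 30 to 160 mm, 26 mm high, carries the model car under its cover (x 75 to 151 mm, y -75 to 75 mm, top 79 mm above the table when shut).
- edge_start: blue end piece of the strip, at its left end, where the sweep starts: 30 mm deep (x), 60 mm long (y), 45 mm high. Origin on the table under the middle of its front face, axes like the case; the middle of its top is at x 15, y 0, z 45 mm.
- edge_plain: first black piece of the strip, next to the blue end: 30 x 80 x 45 mm, solid, never holds the notch. Origin on the table under the middle of its front face, axes like the case. The remaining 216 mm of strip to its right are four black pieces 54 mm long; one of them, which one differs each time, is the release: its top is the floor of the notch, 54 mm long, as deep as the strip (30 mm), 5 mm below the strip's top. The other three are solid and flush.
- edge_begin (a point): middle of the strip's top at its left (blue) end; axes like the case.
- edge_end (a point): middle of the strip's top at its right end; the sweep line runs from edge_begin to here, 356 mm.
- release (a joint): how far the sprung floor of the notch is pressed down, m: 0 at rest, 0.012 at its stop. It resists with about 4 N at first and about 7 N at the stop, and springs back when let go. The floor then lies 5 + 12 = 17 mm below the strip's top, still 2 mm above the deck.
- cover (a joint): opening of the clear cover about its rear hinge, rad: 0 shut, 0.24 with the release fully down; it follows the release (20 rad per metre) and must not be touched.
- ring: loose steel ring gauge, 58 mm wide, 18 mm high, lying on the deck left of the cover; origin under its middle.
- red_bush: loose red flanged bush, 42 mm wide, 26 mm high, on the deck right of the cover; origin under its middle.
- tin: loose grease tin, 54 mm wide, 48 mm high, on the table left of the case; origin under its middle.
- sleeve: loose ground steel sleeve standing on end, 24 mm wide, 35 mm high, on the table right of the case; origin under its middle.
Not all that is in view belongs to the job. What is shaped like the part that bears release but turquoise is not meant.

How it is judged:
By the outcome, as a careful person would: the job done as asked, in the order asked, and still so for the second after the job is handed in, while the arm keeps its last pose, push and grip.
It also fails if it takes over 70 s, if anything falls off the work surface, if the arm or the gripper's body presses on something with over 40 N, if the wrist force passes 120 N, or if a joint passes its speed limit or range.

ROBOT

A 6-joint arm with a two-finger parallel gripper is mounted at the origin on a cart in front of the work surface, level with it; the furniture and walls round the work are solid. World frame = base frame: x ahead of the robot, y to its left, z up, the work surface at z = 0. Lengths are in mm, angles in degrees, forces in N, time in s.
With the tool pointing down it reaches from about 350 to 850 mm from the base axis. Payload 8.1 kg.
Tool frame: the origin (TCP) lies midway between the tips of the shut fingers; the grasp point (between the pads) lies 19 mm behind it (r.pinch_z is the distance from the TCP to the grasp point, in mm); z points along the fingers, y is the line along which they close (so a half turn about z gives the same grasp; the last joint's range is limited). The gripper opens to 85 mm and grips with 20 to 120 N. Pads are 22 mm wide; open, the fingers measure 114 mm over their backs; the gripper's body (76 mm by 85 mm) begins 54 mm behind the grasp point. The pads swing forward as they close: fully open they stand 13 mm farther back than shut.
Start: joints at [-75.023, 7.471, 85.268, -0, 87.261, -4.893], TCP at [203.954, -564.277, 231.292] pointing down, gripper open.
Joint ranges: [-169.43, 169.43], [-51.17, 129.36], [1.28, 143.12], [-76.62, 256.62], [0, 156.53], [-152.29, 152.29]. Speed limits (degrees/s): [136.94, 136.94, 159.86, 180, 180, 180].

INTERFACE

Orientations are given as [roll, pitch, yaw] about the fixed x, y, z axes, in that order (R = Rz(yaw) Ry(pitch) Rx(roll)).
In Python, from bench import sensors, optics, job, r gives the robot as it stands.
- The arm moves only by the tool play_rows, never from a script. Its argument "motion" is a list that holds one entry, the list of rows, each a list of 6 numbers: the shift along the tool's x, y, z in cm, then the turn, a rotation vector about the tool's x, y, z in degrees. In form: [[[x, y, z, ax, ay, az], ...]]. A call has 1 to 5 rows; each row is the pose to reach, as a shift and turn from the pose commanded when the call began, along the tool's axes at that moment; what a row does not reach only later rows make up. A row lasts 1/10 s, in which the tool goes at most 50 mm and 8.59 degrees, less where a joint would pass 70% of its speed; a pose out of reach is approached as far as the arm can. A call with a gripper value outside its range is refused whole. "jaw" is the opening, from 0 (shut) to 1 (fully open), set as the call begins (left out, the last holds). The fingers move at their own pace and stop on an object; "squeeze" is the grip in N (left out, the last holds). Time passes only in rows, so rows that repeat a pose let the fingers close. It gives the time, the measured TCP pose, the force, the opening and the grip force at its end, in the units of the state.
- sensors.sense(): the state, without advancing time (a new reading comes with each control period).
- optics.snapshot(name): name is "side" or "top" or "wrist"; returns a dict with "pixels" (480x640x3 uint8, red, green, blue), "mtx" (3x3 intrinsics, pixels), "R" (3x3) and "t" (3): a world point X has camera coordinates R X + t; the wrist camera has in their place "T_tool_cam" (4x4, takes a point from camera to tool coordinates, whose origin is the TCP and whose axes are the flange's). Camera axes: x right, y down, z forward; pixel columns grow to the right and rows downward; lengths in mm; the calibration is good to about 2 mm. A picture is of the moment at which its call begins: read the wrist's pose just before it. There is no depth.
- job.hand_in(): hands the job in; it is judged then, once.
The state is a dict: "time": time; "joint_pos": joint angles; "qd": joint speeds; "joint_efforts": joint torques, N m; "tool_pos": TCP position; "tcp_rot": TCP orientation; "ft_force": force on the tool from outside, world axes, zero at the start; "wrist_torque": the same for the moment, N m; "finger_gap": finger opening in mm; "grip_force": force on a finger pad.
Only numpy, scipy, OpenCV 4.12 (cv2) and the standard library are available. Lean on these libraries where they do the work, as an engineer would, in place of code of your own. Each camera call takes 0.05 s, during which the arm holds its last target. There are 200 camera calls.

## Working session

There is one attempt and no reset: what is moved stays moved. The work goes in short steps, Python scripts to look and compute and a tool call to move; the robot and the scene stay as the last step left them, time stands still between calls to the robot, and variables do not carry over. Pictures are saved under pics/ and viewed, at most 10 in all, crops included, and the job is handed in when it is done.

Besides the shell and the picture viewer there is one more tool, called after "Request:" by a JSON object that holds its "op" and its "data", one argument or row to a line. play_rows: Moves the arm, as the interface text tells. Its arguments: {"type":"object","properties":{"motion":{"type":"array","items":{"type":"array","items":{"type":"array","items":{"type":"number"}}}},"jaw":{"type":"number"},"squeeze":{"type":"number"}},"required":["motion"]}

```bash
mkdir -p pics; python3 - <<'E'
from bench import sensors, optics
import cv2, pickle
d={}
for n in("side","top"):
    s=optics.snapshot(n); d[n]=s; cv2.imwrite(f"pics/{n}.png",s["pixels"][:,:,::-1])
    print(n,s["mtx"].round(1).tolist(),s["R"].round(3).tolist(),s["t"].round(1).tolist())
pickle.dump(d,open("d.pkl","wb"))
s=sensors.sense();print(s)
E
```

```text
side [[506.9, 0.0, 323.3], [0.0, 506.9, 233.6], [0.0, 0.0, 1.0]] [[0.992, -0.127, 0.015], [-0.058, -0.548, -0.835], [0.114, 0.827, -0.551]] [-511.4, 86.4, 984.8]
top [[458.0, 0.0, 313.0], [0.0, 458.0, 247.7], [0.0, 0.0, 1.0]] [[0.0, -1.0, 0.013], [-0.997, -0.001, -0.073], [0.073, -0.013, -0.997]] [-2.0, 542.3, 1184.2]
{'time': 0.1, 'joint_pos': array([-7.50235388e+01,  7.50973142e+00,  8.53222184e+01, -4.83075131e-04,
        8.72597395e+01, -4.89224353e+00]), 'qd': array([ 0.06558115, -0.07780667, -0.12197863,  0.03704877, -0.03166509,
       -0.08803654]), 'joint_efforts': array([ 1.33379926e-03, -5.70952177e+01, -5.01941335e+01, -4.55119437e-05,
        8.13775318e-03, -1.13313467e-05]), 'tool_pos': array([ 203.82282778, -563.81559391,  230.36812506]), 'tcp_rot': array([-1.79908604e+02, -7.33871667e-03,  1.98687223e+01]), 'ft_force': array([-0.14722564,  0.69967188,  0.84513401]), 'wrist_torque': array([-0.05470446,  0.03093584, -0.00366339]), 'grip_force': 0.0, 'finger_gap': 85.16241425720992}
```

View pics/top.png

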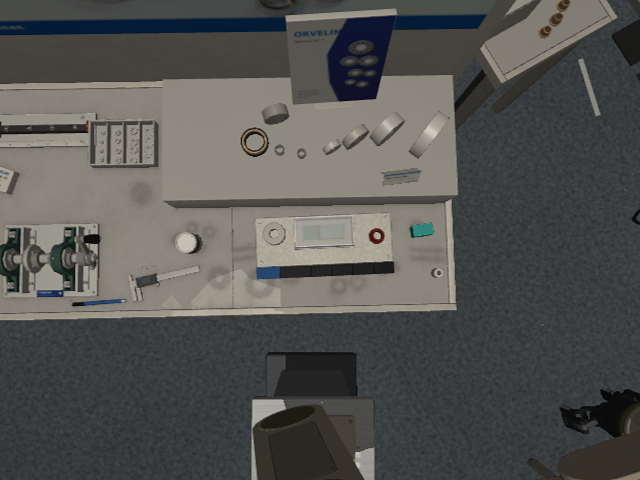

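View pics/side.png

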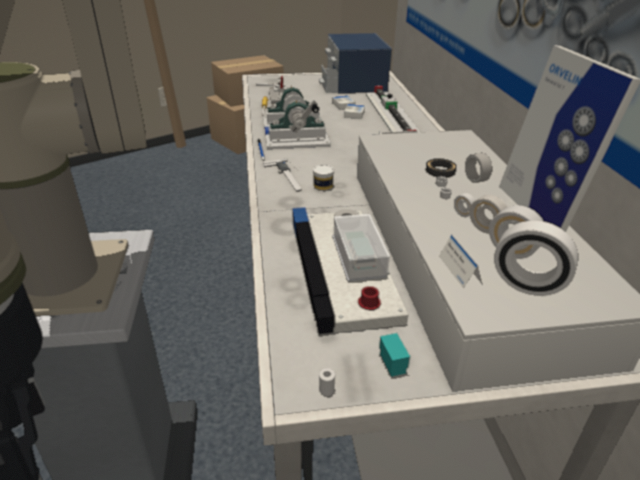

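The top view shows the strip from about (256,272), its blue end, to (394,267). The side view shows it from (300,212) to (325,328). The turquoise block at (422,230) is the decoy.

```bash
cat > h.py <<'E'
import numpy as np
def cast(s,p,z):
    R,t,K=s["R"],s["t"],s["mtx"]; C=-R.T@t
    d=R.T@np.linalg.solve(K,[p[0],p[1],1]); return C+d*(z-C[2])/d[2]
def proj(s,X):
    v=s["mtx"]@(s["R"]@np.array(X,float)+s["t"]); return v[:2]/v[2]
E
python3 - <<'E'
import pickle,cv2,numpy as np
from h import *
d=pickle.load(open("d.pkl","rb")); s=d["top"]; im=s["pixels"]
print("C",(-s["R"].T@s["t"]).round())
hsv=cv2.cvtColor(im,cv2.COLOR_RGB2HSV)
m=((hsv[...,2]<70)|((hsv[...,0]>100)&(hsv[...,0]<125)&(hsv[...,1]>130))).astype(np.uint8)
w=np.zeros_like(m); w[258:284,248:402]=1; m*=w
n,l,st,c=cv2.connectedComponentsWithStats(m); k=1+st[1:,4].argmax(); print(st[k])
ys,xs=np.where(l==k)
for x in (257,262,270,279,285,300,320,340,360,380,390,393):
    q=ys[xs==x]; 
    if len(q): print(x,q.min(),q.max(),cast(s,(x,q.min()-.5),45).round(1)[:2],cast(s,(x,q.max()+.5),45).round(1)[:2])
b=cv2.boxPoints(cv2.minAreaRect(np.c_[xs,ys].astype(np.float32)));
for p in b: print(p,cast(s,p,45).round(1))
cv2.imwrite("pics/c1.png",cv2.resize(im[205:290,245:405,::-1],None,fx=5,fy=5,interpolation=cv2.INTER_CUBIC))
c=d["side"]["pixels"][200:340,280:420,::-1]; cv2.imwrite("pics/c2.png",cv2.resize(c,None,fx=4.2,fy=4.2,interpolation=cv2.INTER_CUBIC))
E
```

```text
C [ 455.   14. 1221.]
[ 257  262  137   17 1558]
257 268 278 [489.3 142.1] [461.2 141.9]
262 268 278 [489.3 129.3] [461.2 129.1]
270 268 277 [489.3 108.9] [463.7 108.7]
279 267 277 [491.9  85.8] [463.8  85.7]
285 266 277 [494.5  70.5] [463.8  70.3]
300 266 276 [494.5  32. ] [466.3  32. ]
320 265 276 [497.1 -19.3] [466.3 -19.3]
340 264 275 [499.7 -70.7] [468.9 -70.6]
360 263 274 [ 502.3 -122.2] [ 471.5 -121.9]
380 262 273 [ 504.9 -173.7] [ 474.1 -173.4]
390 262 272 [ 504.9 -199.5] [ 476.6 -199.2]
393 262 272 [ 504.9 -207.2] [ 476.6 -206.9]
[256.521   267.22134] [490.  143.4  45. ]
[392.9626  261.15726] [ 505.8 -207.2   45. ]
[393.4781  272.75656] [ 476.  -208.1   45. ]
[257.0365  278.82065] [460.4 141.8  45. ]
```

View pics/c1.png

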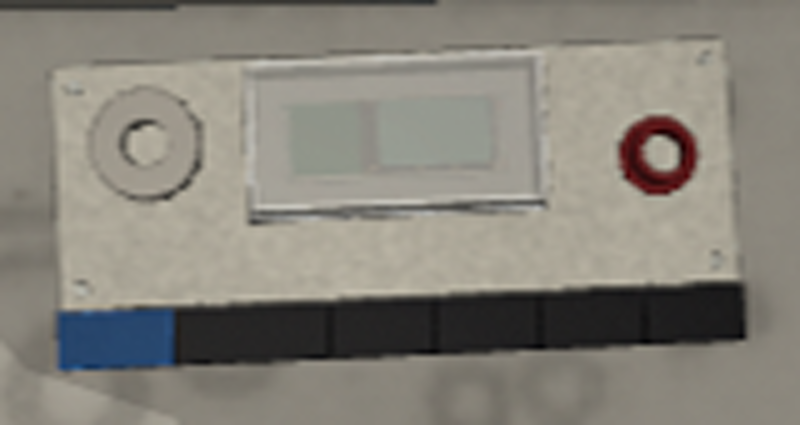

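View pics/c2.png

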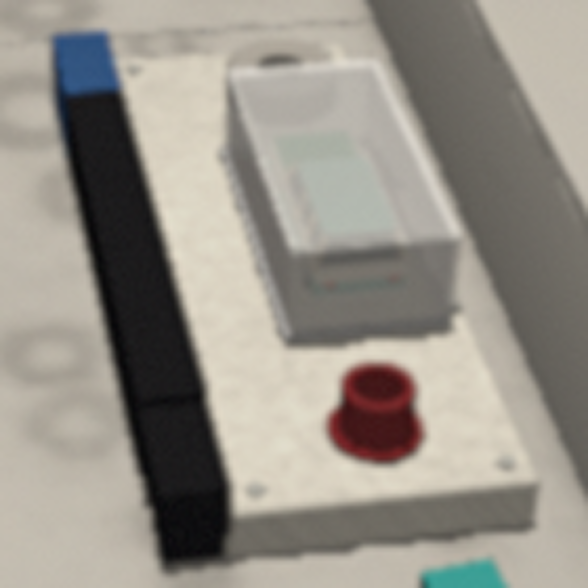

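The four 54 mm pieces are clear in the top crop. The strip centre runs from about (475,143) to (491,-208) in world coordinates, a yaw of about 2.6°. I can't identify the notch piece reliably from the pictures, so I'll find it by feel. Moving now with the fingers shut.

Request:
{"op": "play_rows", "data": {
  "motion": [
    [[3.95,-2.87,0,0,0,0],[7.9,-5.74,0,0,0,0],[11.85,-8.61,0,0,0,0],[15.8,-11.48,0,0,0,0],[19.75,-14.35,0,0,0,0]]
  ],
  "jaw": 0
}}

```text
time: 0.6
tool_pos: [341.4, -360.3, 230.9]
tcp_rot: [-180.0, 0.0, 19.8]
ft_force: [1.3, -0.4, 1.6]
finger_gap: 12.1
grip_force: 0.0
```

Request:
{"op": "play_rows", "data": {
  "motion": [
    [[3.95,-2.87,0,0,0,4.3],[7.9,-5.74,0,0,0,8.6],[11.85,-8.61,0,0,0,13],[15.8,-11.48,0,0,0,17.3],[15.8,-11.48,0,0,0,17.3]]
  ]
}}

```text
time: 1.1
tool_pos: [452.8, -195.5, 231.0]
tcp_rot: [-179.9, -0.0, 2.7]
ft_force: [-0.5, -0.8, -0.2]
finger_gap: -0.0
grip_force: 0.0
```

Request:
{"op": "play_rows", "data": {
  "motion": [
    [[0.54,-4.43,0,0,0,0],[1.08,-8.86,0,0,0,0],[1.62,-13.29,0,0,0,0],[2.16,-17.72,0,0,0,0],[2.7,-22.15,0,0,0,0]]
  ]
}}

```text
time: 1.6
tool_pos: [467.1, 23.1, 231.1]
tcp_rot: [180.0, 0.0, 2.6]
ft_force: [1.0, 0.2, 0.9]
finger_gap: -0.0
grip_force: 0.0
```

Request:
{"op": "play_rows", "data": {
  "motion": [
    [[0.54,-4.43,0,0,0,0],[1.08,-8.86,0,0,0,0],[1.08,-8.86,5,0,0,0],[1.08,-8.86,10,0,0,0],[1.08,-8.86,13,0,0,0]]
  ]
}}

```text
time: 2.1
tool_pos: [471.9, 110.7, 97.1]
tcp_rot: [180.0, 0.3, 2.7]
ft_force: [-0.9, 0.6, 0.2]
finger_gap: 0.1
grip_force: 0.0
```

```bash
python3 - <<'E'
from bench import sensors, optics
import cv2
s=sensors.sense();print(s["tool_pos"],s["tcp_rot"],s["ft_force"],s["joint_pos"])
w=optics.snapshot("wrist");print(w["mtx"],w["T_tool_cam"].round(3).tolist())
cv2.imwrite("pics/w1.png",w["pixels"][:,:,::-1])
E
```

```text
[471.85032526 110.66420341  97.09083739] [179.96248042   0.27418787   2.67461167] [-0.94208955  0.55617761  0.15656041] [ 7.14710943e+00 -4.02144875e+00  1.11436544e+02 -1.67687267e-02
  7.28611843e+01  9.44773882e+01]
[[355.12258981   0.         316.61187372]
 [  0.         355.12258981 236.34588644]
 [  0.           0.           1.        ]] [[0.001, -0.947, -0.322, 83.651], [1.0, 0.001, 0.001, 0.724], [-0.001, -0.322, 0.947, -142.63], [0.0, 0.0, 0.0, 1.0]]
```

View pics/w1.png

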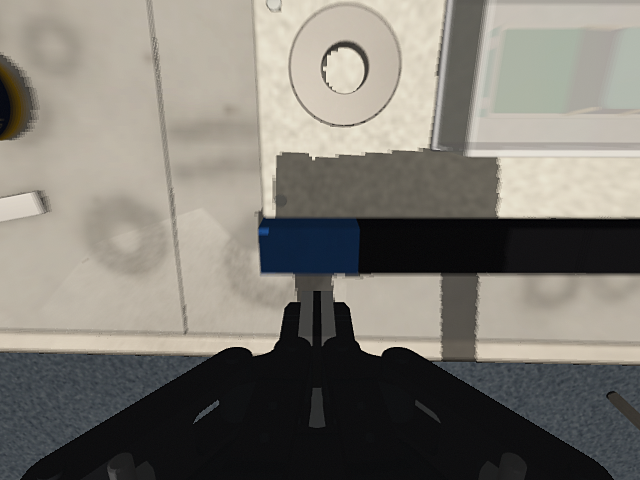

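The wrist view shows the blue piece at u 260–359, v 219–272, level in the image, so the yaw is right. Next I measure its position relative to the tool.

```bash
python3 - <<'E'
import numpy as np
from scipy.spatial.transform import Rotation as Ro
K=np.array([[355.1226,0,316.612],[0,355.1226,236.346],[0,0,1]])
T=np.array([[0.001,-0.947,-0.322,83.651],[1,.001,.001,.724],[-.001,-.322,.947,-142.63],[0,0,0,1]])
h=97.1
for z in (45,26):
  for p in [(310,219),(310,272),(260,246),(359,246),(600,219),(600,272)]:
    d=T[:3,:3]@np.linalg.solve(K,[*p,1]); q=T[:3,3]+d*((h-z)-T[2,3])/d[2]
    print(z,p,q.round(1))
E
```

```text
45 (310, 219) [27.9 -2.8 52.1]
45 (310, 272) [-5.1 -3.  52.1]
45 (260, 246) [ 11.5 -32.1  52.1]
45 (359, 246) [11.5 25.7 52.1]
45 (600, 219) [ 28.  162.5  52.1]
45 (600, 272) [ -5.1 171.   52.1]
26 (310, 219) [22.4 -3.2 71.1]
26 (310, 272) [-13.8  -3.4  71.1]
26 (260, 246) [  4.4 -35.4  71.1]
26 (359, 246) [ 4.5 28.2 71.1]
26 (600, 219) [ 22.6 178.2  71.1]
26 (600, 272) [-13.7 187.6  71.1]
```

Request:
{"op": "play_rows", "data": {
  "motion": [
    [[0.4,0,1,0,0,0],[0.7,0,2.5,0,0,0],[0.7,0,4,0,0,0],[0.7,0,4.2,0,0,0],[0.7,0,4.2,0,0,0]]
  ]
}}

```text
time: 2.65
tool_pos: [482.4, 111.1, 60.5]
tcp_rot: [-180.0, -0.1, 2.6]
ft_force: [-0.1, 0.4, 0.3]
finger_gap: -0.0
grip_force: 0.0
```

```bash
python3 - <<'E'
from bench import sensors, optics
import cv2, numpy as np, pickle
from h import *
s=sensors.sense();print(s["tool_pos"],s["tcp_rot"],s["ft_force"])
w=optics.snapshot("wrist");im=w["pixels"]; K=w["mtx"];T=w["T_tool_cam"]
cv2.imwrite("pics/w2.png",im[150:400,180:500,::-1].repeat(2,0).repeat(2,1))
hsv=cv2.cvtColor(im,cv2.COLOR_RGB2HSV)
m=(hsv[...,0]>100)&(hsv[...,0]<125)&(hsv[...,1]>130)&(hsv[...,2]>40)
h=s["tool_pos"][2]
for u in range(240,370,10):
    v=np.where(m[:350,u])[0]
    if len(v)>5:
        o=[]
        for vv in(v.min()-.5,v.max()+.5):
            d=T[:3,:3]@np.linalg.solve(K,[u,vv,1]); o.append((T[:3,3]+d*((h-45)-T[2,3])/d[2]).round(1)[:2])
        print(u,v.min(),v.max(),*o)
# side view, original picture: blue
d=pickle.load(open("d.pkl","rb"))["side"]; hs=cv2.cvtColor(d["pixels"],cv2.COLOR_RGB2HSV)
mm=(hs[...,0]>100)&(hs[...,0]<125)&(hs[...,1]>130)
for v in (210,213,216,219,221):
    u=np.where(mm[v,285:320])[0]+285
    if len(u): print("side",v,u.min(),u.max(),cast(d,(u.min()-.5,v),45).round(1),cast(d,(u.max()+.5,v),45).round(1))
E
```

```text
[482.3764643  111.0601399   60.54180888] [-1.79996385e+02 -7.76754805e-02  2.55446772e+00] [-0.0800276   0.44959715  0.28920105]
250 265 325 [ 15.4 -31.3] [-18.7 -33.4]
260 257 325 [ 19.6 -26.3] [-18.7 -28.2]
270 257 325 [ 19.6 -21.5] [-18.7 -23.1]
280 257 325 [ 19.6 -16.7] [-18.7 -17.9]
290 257 301 [ 19.6 -11.9] [ -4.8 -12.5]
300 257 301 [19.6 -7.1] [-4.8 -7.4]
310 257 290 [19.6 -2.3] [ 1.4 -2.4]
320 257 290 [19.6  2.5] [1.4 2.6]
330 257 290 [19.6  7.3] [1.4 7.5]
340 257 301 [19.6 12.1] [-4.7 12.6]
350 257 312 [19.6 16.9] [-11.   17.9]
360 257 325 [19.6 21.7] [-18.7  23.2]
side 210 294 304 [465.7 135.8  45. ] [490.  133.3  45. ]
side 213 294 305 [464.7 122.9  45. ] [490.9 120.2  45. ]
side 216 294 305 [463.7 110.3  45. ] [489.7 107.6  45. ]
side 219 294 306 [462.7  98.   45. ] [490.6  95.1  45. ]
side 221 294 306 [462.1  89.8  45. ] [489.8  86.9  45. ]
```

View pics/w2.png

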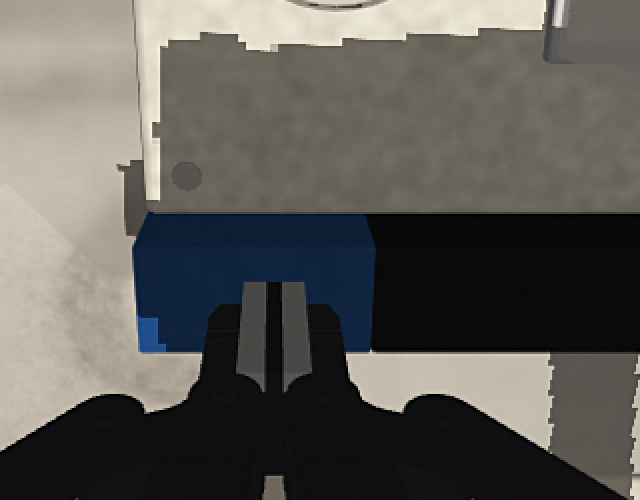

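The blue top spans tool x −18.7 to +11, so its centre is about 4 mm back. In y it spans about −34 to +25, so the tip is well inside the blue piece. I'll shift 4 mm and go down gently.

Request:
{"op": "play_rows", "data": {
  "motion": [
    [[-0.4,0,0.5,0,0,0],[-0.4,0,1.0,0,0,0],[-0.4,0,1.2,0,0,0],[-0.4,0,1.3,0,0,0],[-0.4,0,1.3,0,0,0]]
  ]
}}

```text
time: 3.2
tool_pos: [477.2, 111.1, 46.2]
tcp_rot: [180.0, 0.0, 2.6]
ft_force: [-0.6, 0.7, -0.6]
finger_gap: -0.5
grip_force: 0.0
```

Request:
{"op": "play_rows", "data": {
  "motion": [
    [[0,0,0.05,0,0,0],[0,0,0.1,0,0,0],[0,0,0.1,0,0,0]]
  ]
}}

```text
time: 3.5
tool_pos: [477.4, 111.1, 45.3]
tcp_rot: [180.0, -0.0, 2.6]
ft_force: [0.1, -0.6, 0.1]
finger_gap: 0.2
grip_force: 0.0
```

Request:
{"op": "play_rows", "data": {
  "motion": [
    [[0,0,0.03,0,0,0],[0,0,0.06,0,0,0],[0,0,0.06,0,0,0]]
  ]
}}

```text
time: 3.8
tool_pos: [477.5, 111.1, 45.1]
tcp_rot: [-180.0, -0.0, 2.6]
ft_force: [-2.3, -0.6, 5.0]
finger_gap: -0.1
grip_force: 2.5
```

Request:
{"op": "play_rows", "data": {
  "motion": [
    [[0,0,0.02,0,0,0],[0,0,0.05,0,0,0],[0,0,0.05,0,0,0]]
  ]
}}

```text
time: 4.1
tool_pos: [477.5, 111.1, 45.0]
tcp_rot: [180.0, -0.0, 2.6]
ft_force: [-5.0, -0.8, 10.3]
finger_gap: 0.1
grip_force: 5.3
```

Request:
{"op": "play_rows", "data": {
  "motion": [
    [[0,0.2,-0.06,0,0,0],[0,0.7,-0.06,0,0,0],[0,1.3,-0.06,0,0,0],[0,1.9,-0.06,0,0,0],[0,2.5,-0.06,0,0,0]]
  ]
}}

```text
time: 4.6
tool_pos: [478.8, 85.8, 45.1]
tcp_rot: [-180.0, -0.0, 2.6]
ft_force: [-0.4, 3.3, 3.9]
finger_gap: 0.1
grip_force: 2.3
```

Request:
{"op": "play_rows", "data": {
  "motion": [
    [[0,0.6,0,0,0,0],[0,1.2,0,0,0,0],[0,1.8,0,0,0,0],[0,2.4,0,0,0,0],[0,3.0,0,0,0,0]]
  ]
}}

```text
time: 5.1
tool_pos: [480.1, 55.8, 45.1]
tcp_rot: [-180.0, -0.0, 2.6]
ft_force: [0.2, 4.8, 6.1]
finger_gap: -0.2
grip_force: 2.7
```

Request:
{"op": "play_rows", "data": {
  "motion": [
    [[0,0.6,0,0,0,0],[0,1.2,0,0,0,0],[0,1.8,0,0,0,0],[0,2.4,0,0,0,0],[0,3.0,0,0,0,0]]
  ]
}}

```text
time: 5.6
tool_pos: [481.4, 25.9, 45.1]
tcp_rot: [-180.0, -0.0, 2.6]
ft_force: [-0.5, 5.9, 6.0]
finger_gap: 0.2
grip_force: 2.9
```

Request:
{"op": "play_rows", "data": {
  "motion": [
    [[0,0.4,0,0,0,0],[0,0.8,0,0,0,0],[0,1.2,0,0,0,0],[0,1.6,0,0,0,0],[0,2.0,0,0,0,0]]
  ]
}}

```text
time: 6.1
tool_pos: [482.2, 6.0, 45.1]
tcp_rot: [-180.0, -0.0, 2.6]
ft_force: [0.1, 4.9, 5.5]
finger_gap: -0.3
grip_force: 3.0
```

Request:
{"op": "play_rows", "data": {
  "motion": [
    [[0,0.4,0,0,0,0],[0,0.8,0,0,0,0],[0,1.2,0,0,0,0],[0,1.6,0,0,0,0],[0,2.0,0,0,0,0]]
  ]
}}

```text
time: 6.6
tool_pos: [483.1, -14.0, 45.0]
tcp_rot: [-180.0, -0.0, 2.6]
ft_force: [-0.6, 5.1, 6.8]
finger_gap: 0.1
grip_force: 3.1
```

Request:
{"op": "play_rows", "data": {
  "motion": [
    [[0,0.4,0,0,0,0],[0,0.8,0,0,0,0],[0,1.2,0,0,0,0],[0,1.6,0,0,0,0],[0,2.0,0,0,0,0]]
  ]
}}

```text
time: 7.1
tool_pos: [484.0, -33.9, 45.1]
tcp_rot: [-180.0, -0.0, 2.6]
ft_force: [-0.5, 5.2, 6.2]
finger_gap: -0.2
grip_force: 3.2
```

Request:
{"op": "play_rows", "data": {
  "motion": [
    [[0,0.4,0,0,0,0],[0,0.8,0,0,0,0],[0,1.2,0,0,0,0],[0,1.6,0,0,0,0],[0,2.0,0,0,0,0]]
  ]
}}

```text
time: 7.6
tool_pos: [484.8, -53.9, 45.1]
tcp_rot: [-180.0, -0.0, 2.6]
ft_force: [-0.8, 5.1, 6.4]
finger_gap: 0.1
grip_force: 3.4
```

Request:
{"op": "play_rows", "data": {
  "motion": [
    [[0,0.4,0,0,0,0],[0,0.8,0,0,0,0],[0,1.2,0,0,0,0],[0,1.6,0,0,0,0],[0,2.0,0,0,0,0]]
  ]
}}

```text
time: 8.1
tool_pos: [485.7, -73.8, 45.0]
tcp_rot: [-180.0, -0.0, 2.6]
ft_force: [0.1, 5.3, 7.0]
finger_gap: 0.1
grip_force: 3.5
```

Request:
{"op": "play_rows", "data": {
  "motion": [
    [[0,0.4,-0.01,0,0,0],[0,0.8,-0.01,0,0,0],[0,1.2,-0.01,0,0,0],[0,1.6,-0.01,0,0,0],[0,2.0,-0.01,0,0,0]]
  ]
}}

```text
time: 8.6
tool_pos: [486.4, -93.8, 45.0]
tcp_rot: [-180.0, 0.0, 2.6]
ft_force: [-0.6, 4.9, 7.1]
finger_gap: 0.1
grip_force: 3.3
```

Request:
{"op": "play_rows", "data": {
  "motion": [
    [[0,0.4,0,0,0,0],[0,0.8,0,0,0,0],[0,1.2,0,0,0,0],[0,1.5,0,0,0,0],[0,1.8,0,0,0,0]]
  ]
}}

```text
time: 9.1
tool_pos: [487.2, -111.7, 45.1]
tcp_rot: [-180.0, 0.0, 2.6]
ft_force: [-0.6, 5.3, 7.1]
finger_gap: 0.0
grip_force: 3.4
```

Request:
{"op": "play_rows", "data": {
  "motion": [
    [[0,0.3,0,0,0,0],[0,0.6,0,0,0,0],[0,0.9,0,0,0,0],[0,1.2,0,0,0,0],[0,1.5,0,0,0,0]]
  ]
}}

```text
time: 9.6
tool_pos: [487.9, -126.7, 45.1]
tcp_rot: [-180.0, 0.0, 2.6]
ft_force: [-0.9, 5.6, 7.1]
finger_gap: 0.0
grip_force: 3.5
```

Request:
{"op": "play_rows", "data": {
  "motion": [
    [[0,0.4,0,0,0,0],[0,0.8,0,0,0,0],[0,1.2,0,0,0,0],[0,1.6,0,0,0,0],[0,1.8,0,0,0,0]]
  ]
}}

```text
time: 10.1
tool_pos: [488.6, -144.8, 45.0]
tcp_rot: [-180.0, 0.0, 2.6]
ft_force: [-1.1, 5.6, 6.7]
finger_gap: -0.5
grip_force: 3.7
```

Request:
{"op": "play_rows", "data": {
  "motion": [
    [[0,0.4,0,0,0,0],[0,0.8,0,0,0,0],[0,1.2,0,0,0,0],[0,1.5,0,0,0,0],[0,1.8,0,0,0,0]]
  ]
}}

```text
time: 10.6
tool_pos: [489.2, -162.9, 44.8]
tcp_rot: [-180.0, 0.0, 2.6]
ft_force: [0.7, 0.0, -1.1]
finger_gap: -0.1
grip_force: 0.0
```

The force dropped to zero and z fell, so this is the notch, in the last piece. I'll carry on to its middle while feeling, then press straight down.

Request:
{"op": "play_rows", "data": {
  "motion": [
    [[0,0.4,0,0,0,0],[0,0.8,0,0,0,0],[0,1.2,0,0,0,0],[0,1.6,0,0,0,0],[0,1.8,0,0,0,0]]
  ]
}}

```text
time: 11.1
tool_pos: [490.3, -181.1, 44.8]
tcp_rot: [180.0, 0.0, 2.5]
ft_force: [0.6, 0.1, 0.5]
finger_gap: 0.2
grip_force: 0.0
```

Request:
{"op": "play_rows", "data": {
  "motion": [
    [[0,0,0.1,0,0,0],[0,0,0.2,0,0,0],[0,0,0.3,0,0,0],[0,0,0.4,0,0,0],[0,0,0.45,0,0,0]]
  ]
}}

```text
time: 11.6
tool_pos: [490.4, -180.5, 40.2]
tcp_rot: [-180.0, 0.0, 2.6]
ft_force: [-0.7, 0.5, 0.3]
finger_gap: 0.0
grip_force: 0.0
```

Request:
{"op": "play_rows", "data": {
  "motion": [
    [[0,0,0.15,0,0,0],[0,0,0.3,0,0,0],[0,0,0.45,0,0,0],[0,0,0.6,0,0,0],[0,0,0.7,0,0,0]]
  ]
}}

```text
time: 12.1
tool_pos: [490.5, -180.5, 33.3]
tcp_rot: [-180.0, 0.0, 2.6]
ft_force: [-2.1, 1.3, 5.0]
finger_gap: -0.1
grip_force: 2.5
```

Request:
{"op": "play_rows", "data": {
  "motion": [
    [[0,0,0.15,0,0,0],[0,0,0.3,0,0,0],[0,0,0.45,0,0,0],[0,0,0.52,0,0,0],[0,0,0.55,0,0,0]]
  ]
}}

```text
time: 12.6
tool_pos: [490.5, -180.5, 28.0]
tcp_rot: [-180.0, 0.0, 2.6]
ft_force: [-3.5, 2.5, 9.5]
finger_gap: 0.2
grip_force: 4.3
```

Request:
{"op": "play_rows", "data": {
  "motion": [
    [[0,0,0.02,0,0,0],[0,0,0.02,0,0,0],[0,0,0.02,0,0,0],[0,0,0.02,0,0,0],[0,0,0.02,0,0,0]]
  ]
}}

```text
time: 13.1
tool_pos: [490.5, -180.6, 28.0]
tcp_rot: [-180.0, 0.0, 2.6]
ft_force: [-3.6, 2.2, 8.4]
finger_gap: -0.0
grip_force: 4.0
```

```bash
python3 - <<'E'
from bench import optics
import cv2, numpy as np
a=optics.snapshot("side")["pixels"][180:350,270:440,::-1]
b=cv2.imread("pics/side.png")[180:350,270:440]
cv2.imwrite("pics/end.png",cv2.resize(np.hstack([b,a]),(800,400),interpolation=cv2.INTER_CUBIC))
E
```

```text
(no output)
```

View pics/end.png

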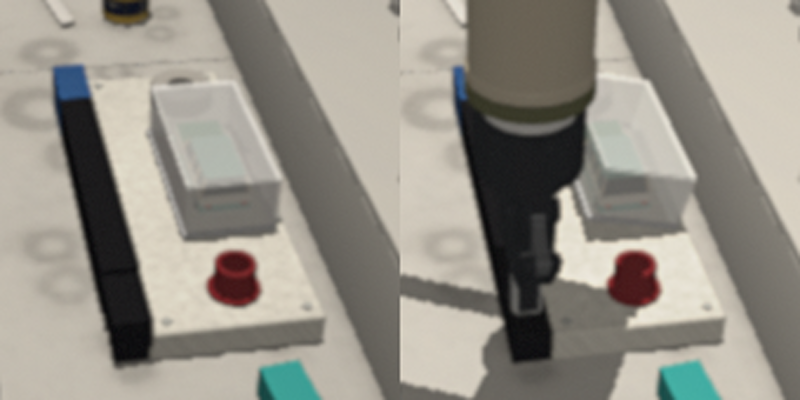

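The picture shows the cover's front edge lifted and the bush still in place. z is 28.0 mm with 8.4 N, so the release is at its stop.

```bash
python3 -c "
from bench import job
print(job.hand_in())"
```

```text
the job is handed in; nothing more can be done
None
```

The notch was in the last black piece of the strip; I pressed the release to its stop (tip at z 28.0 mm, 8.4 N), the cover popped ajar, and I handed the job in at about 13 s with the release still held down.

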